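# Hold the cover down on a sprung gas cell

### The job

Pick up the round cover, set it flat into the round mouth of the gas cell, and press it down on the sprung seat with a steady push of about 12 newtons (8 to 16 is fine), without ramming it, so that I can turn the retaining dogs over it. Keep that push up for at least two seconds and finish while still holding and pressing it: do not let go. Leave the square cover and the other things on the bench where they stand.

Things in the scene. Friction and masses are not known exactly. Their poses are not given: they have to be found in the camera images.
- round_cover: the cover to fit: a dark grey round metal plate 60 mm in diameter and 12 mm thick with an upright teal round grip post in its middle, 24 mm in diameter and standing 45 mm above the plate (57 mm overall); about 0.22 kg. It lies flat on the bench, post up. Origin: centre of the plate's underside; z up along the post.
- cell: gas cell: round steel block 96 mm across on a 112 mm foot, 60 mm high, fixed to the bench, with a round mouth 66 mm in diameter on top (3 mm room all round the cover). Three brass retaining dogs (up to 6 mm high) on the rim are turned clear of the mouth; a brass gas stub, 20 mm thick, reaches 62 mm out from the axis along its x, 30 mm up. Origin: centre of its underside, z up.
- cell_rim (a point): centre of the cell's mouth at the height of the rim, 60 mm above the bench; z up. With the cover resting on the free seat the plate's top stands 4 mm above the rim; pressed with 12 N it is 4 mm below the rim.
- seat: sprung seat in the mouth: black disc 63 mm across, orange dot, moves straight down. Origin: centre of its top face, 8 mm below the rim when free. Yields above 3 N, then 1 mm per 1.1 N (8 N: 4.4 mm, 12 N: 8 mm, 16 N: 11.6 mm down); hard stop 16 mm down. Forces are what the cover bears on it with, own weight included.
- square_cover: another cover, not for this cell: the same teal post on a dark grey square plate, 60 x 60 x 12 mm; 57 mm high overall. Origin: centre of its underside.
- flow_meter: bystander: black box with a white screen on a steel block, 32 x 124 x 125 mm. Origin at its underside.
- probe_jar: bystander: clear jar with a teal and grey probe standing in its neck, 72 mm across, 230 mm high. Origin at its underside.
- white_cylinder: bystander: plain white plastic cylinder, 56 mm across, 70 mm high. Origin at its underside.
- steel_end_cap: bystander: stepped round steel cap, 84 mm across, 45 mm high. Origin at its underside.
- brass_fitting: bystander: small stepped brass fitting, 26 mm across, 32 mm high. Origin at its underside.
- spanner: bystander: steel spanner lying flat, 150 mm long. Origin at its underside.

How it is judged:
By the outcome, as a careful person would: the job done as asked, in the order asked, and still so for the second after the job is handed in, while the arm keeps its last pose, push and grip.
It also fails if it takes over 58 s, if anything falls off the work surface, if the arm or the gripper's body presses on something with over 40 N, if the wrist force passes 120 N, or if a joint passes its speed limit or range.

### The arm

A 7-joint arm with a two-finger parallel gripper is mounted at the origin on the work surface. World frame = base frame: x ahead of the robot, y to its left, z up, the work surface at z = 0. Lengths are in m, angles in rad, forces in N, time in s.
With the tool pointing down it reaches from about 0.425 to 0.925 m from the base axis. Payload 6.8 kg.
Tool frame: the origin (TCP) lies at the centre of the arm's flange, where the gripper is bolted on; the fingertips stand 173 mm ahead of it and the grasp point (between the pads) lies 155 mm ahead of it (r.hold_point_z is the distance from the TCP to the grasp point, in m); z points along the fingers, x is the direction in which the jaws open and shut, and the axes are right-handed (so a half turn about z gives the same grasp; the last joint's range is limited). The gripper opens to 85 mm and grips with 20 to 120 N. Pads are 22 mm wide; open, the fingers measure 114 mm over their backs; the gripper's body (76 mm by 85 mm) begins 54 mm behind the grasp point. The pads swing forward as they close: fully open they stand 13 mm farther back than shut.
Start: joints at [1.218, 0.477, 0.022, 1.555, -0.011, 1.109, -0.083], TCP at [0.164, -0.655, 0.405] pointing down, gripper open.
Joint ranges: [-2.96, 2.96], [-0.34, 2.1], [-1.41, 1.46], [0.24, 2.44], [-1.37, 4.51], [0.17, 1.92], [-2.96, 2.96]. Speed limits (rad/s): [2.39, 2.39, 3.14, 3.14, 3.14, 3.14, 3.14].

### API

Orientations are given as a rotation vector (axis times angle).
In Python, from bench import r gives the robot as it stands.
- The arm moves only by the tool apply_moves, never from a script. Its arguments are lists of equal length, an entry for each row: "dp": the shift along the tool's x, y, z scaled (see below), a list of three; "twist": the turn, a rotation vector about the tool's x, y, z scaled (see below), a list of three; "jaw": the closure in counts, from 0 (fully open) to 255 (shut). In form: {"dp": [[x, y, z], ...], "twist": [[rx, ry, rz], ...], "jaw": [jaw, ...]}. A call has 1 to 20 rows; each row shifts and turns the pose as measured when the row begins, along the tool's axes as they then stand; what a row does not reach is not made up. The controller multiplies each number of a shift by 12 cm and each number of a turn by 120 degrees. A row lasts 1/10 s, in which the tool goes at most 50 mm and 8.59 degrees, less where a joint would pass 70% of its speed; a pose out of reach is approached as far as the arm can. A call with a number of a shift or a turn outside -1 to 1 is refused whole. A call with a gripper value outside its range is refused whole. The fingers move at their own pace and stop on an object; "grip_force" is the grip in N (left out, the last holds). Time passes only in rows, so rows that do not move let the fingers close. It gives the time, the measured TCP pose, the force and the opening at its end, in the units of the state.
- r.get_obs(): the state, without advancing time (a new reading comes with each control period).
- r.grab_frame(name): name is "scene" or "top" or "wrist"; returns a dict with "color" (480x640x3 uint8, red, green, blue), "z_map" (480x640 float32, m along the optical axis (not along the pixel's ray), 0 where there is no reading), "intrinsics" (3x3 intrinsics, pixels), "dist_coeffs" ([k1, k2, p1, p2, k3] as OpenCV has them; the pictures are not rectified), "R" (3x3) and "t" (3): a world point X has camera coordinates R X + t; the wrist camera has in their place "hand_eye" (4x4, takes a point from camera to tool coordinates, whose origin is the TCP and whose axes are the tool frame's). Camera axes: x right, y down, z forward; pixel columns grow to the right and rows downward; lengths in m; the calibration is good to about 2 mm. A picture is of the moment at which its call begins: read the wrist's pose just before it.
- r.hand_in(): hands the job in, once; it reports no verdict.
The state is a dict: "clock": time; "joints": joint angles; "qvel": joint speeds; "tau": joint torques, N m; "tcp_pos": TCP position; "orientation": TCP orientation; "contact_force": force on the tool from outside, world axes, zero at the start; "moment": the same for the moment, N m; "grip_width": finger opening in m.
Only numpy, scipy, OpenCV 4.12 (cv2) and the standard library are available. Lean on these libraries where they do the work, as an engineer would, in place of code of your own. Each camera call takes 0.05 s, during which the arm holds its last target.

## Working session

There is one attempt and no reset: what is moved stays moved. The work goes in short steps, Python scripts to look and compute and a tool call to move; the robot and the scene stay as the last step left them, time stands still between calls to the robot, and variables do not carry over. Pictures are saved under pics/ and viewed, and the job is handed in when it is done.

Besides the shell and the picture viewer there is one more tool, called after "Emit:" as name(argument=value, ...), one argument or row to a line, values as JSON. apply_moves: Moves the arm, as the interface text tells. Shifts and turns lie within -1 to 1; 1 stands for 12 cm of shift or 120 degrees of turn. Its arguments: {"type":"object","properties":{"dp":{"type":"array"},"twist":{"type":"array"},"jaw":{"type":"array"},"grip_force":{"type":"number"}},"required":["dp","twist","jaw"]}

```bash
ls; mkdir -p pics
python3 - <<'E'
from bench import r
import cv2,numpy as np
print(r.get_obs(), r.hold_point_z)
for n in ["scene","top","wrist"]:
    f=r.grab_frame(n)
    cv2.imwrite(f"pics/{n}0.png",f["color"][...,::-1])
    np.savez(f"pics/{n}0.npz",**f)
    print(n,f["intrinsics"].tolist(),f["dist_coeffs"])
    print({k:np.round(f[k],4).tolist() for k in("R","t","hand_eye") if k in f})
E
```

```text
pics
{'clock': 0.0, 'joints': array([ 1.21791479,  0.47778405,  0.02237648,  1.55646042, -0.01151826,
        1.1093095 , -0.08310568]), 'qvel': array([-0.00069508,  0.00269823,  0.0004111 , -0.00148537, -0.00319008,
       -0.00095735, -0.00024516]), 'tau': array([-1.12081816e-03, -5.96445429e+01,  1.60797179e+00, -2.81195426e+01,
        1.25261623e-02,  9.51884984e-03, -1.75458820e-05]), 'tcp_pos': array([ 0.16350482, -0.65460678,  0.40373312]), 'orientation': array([-2.47520326e+00,  1.93302276e+00,  2.39387843e-03]), 'contact_force': array([0.80443819, 0.56338892, 0.44077177]), 'moment': array([ 0.02967017, -0.05181552,  0.03068015]), 'grip_width': 0.08574286165003522} 0.1547
scene [[461.2929122919734, 0.0, 316.2577142929861], [0.0, 461.2929122919734, 233.27839176395526], [0.0, 0.0, 1.0]] [-0.06037649  0.          0.          0.          0.        ]
{'R': [[-0.2662, 0.9638, -0.0162], [0.6506, 0.1673, -0.7407], [-0.7112, -0.2077, -0.6716]], 't': [0.1592, -0.3358, 1.4927]}
top [[478.2446306011818, 0.0, 316.1364074236182], [0.0, 478.2446306011818, 238.35470774853468], [0.0, 0.0, 1.0]] [-0.09897405  0.          0.          0.          0.        ]
{'R': [[0.0117, -0.9998, -0.0143], [-0.983, -0.0089, -0.1836], [0.1834, 0.0162, -0.9829]], 't': [-0.0002, 0.6065, 1.2313]}
wrist [[332.99889415879665, 0.0, 324.3294783067626], [0.0, 332.99889415879665, 246.61816253054417], [0.0, 0.0, 1.0]] [0.01325944 0.         0.         0.         0.        ]
{'hand_eye': [[1.0, -0.0006, -0.0002, -0.0003], [0.0006, 0.948, 0.3183, -0.0823], [-0.0, -0.3183, 0.948, 0.0307], [0.0, 0.0, 0.0, 1.0]]}
```

View pics/scene0.png

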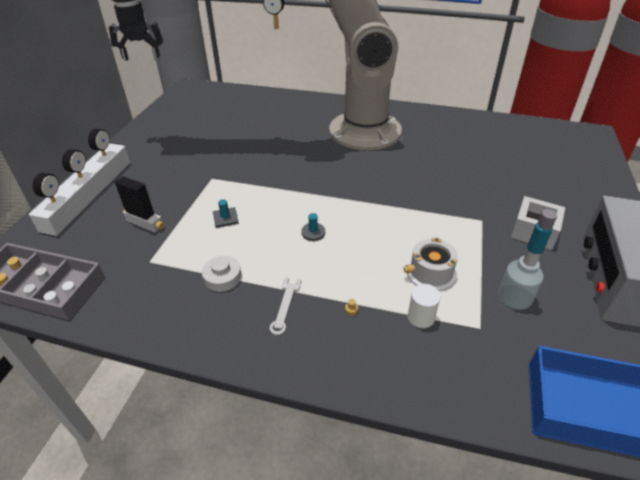

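View pics/top0.png

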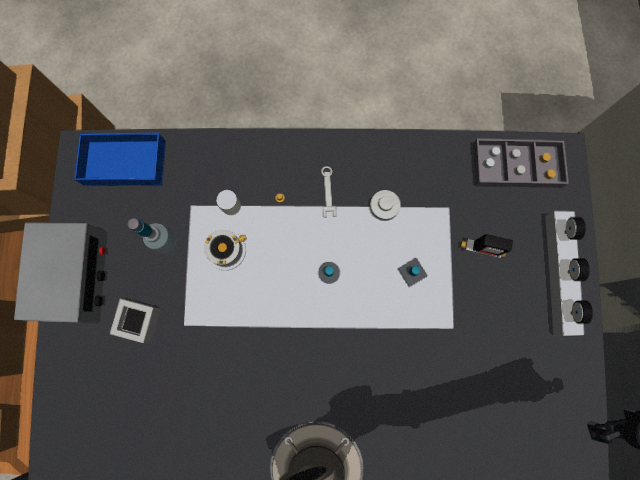

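View pics/wrist0.png

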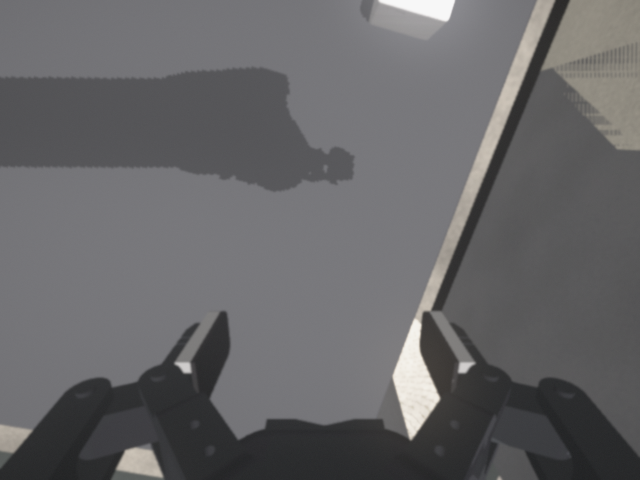

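The scene shows the round cover with its post at scene (313,222) and top (329,271). The square cover is at top (413,271), and the cell is at top (223,248) and scene (434,258). Next I measure them.

```bash
cat > h.py <<'E'
import cv2,numpy as np
from scipy.spatial.transform import Rotation as Rn
def ray(f,uv,pose=None):
    p=cv2.undistortPoints(np.array(uv,float).reshape(-1,1,2),f["intrinsics"],f["dist_coeffs"]).reshape(-1,2)
    d=np.c_[p,np.ones(len(p))]
    if "hand_eye" in f:
        H=f["hand_eye"];R=Rn.from_rotvec(pose[1]).as_matrix()
        o=R@H[:3,3]+pose[0]; D=d@(R@H[:3,:3]).T
    else:
        o=-f["R"].T@f["t"]; D=d@f["R"]
    return o,D
def plane(f,uv,z,pose=None):
    o,D=ray(f,uv,pose); return o+D*((z-o[2])/D[:,2])[:,None]
def blobs(mask,amin=15):
    n,l,s,c=cv2.connectedComponentsWithStats(mask.astype(np.uint8))
    return [(c[i],s[i],l==i) for i in range(1,n) if s[i][4]>=amin]
def hsv(f): return cv2.cvtColor(f["color"],cv2.COLOR_RGB2HSV)
def cloud(f,m,pose=None):
    v,u=np.nonzero(m&(f["z_map"]>0)); o,D=ray(f,np.c_[u,v],pose)
    return o+D*f["z_map"][v,u][:,None]
E
python3 - <<'E'
from h import *
for n in["top","scene"]:
    f=dict(np.load(f"pics/{n}0.npz")); h=hsv(f)
    teal=(h[...,0]>85)&(h[...,0]<105)&(h[...,1]>120)&(h[...,2]>50)
    for c,s,m in blobs(teal): print(n,"teal",c.round(1),s,np.median(cloud(f,m),0).round(4) if (f["z_map"][m]>0).any() else None, cloud(f,m)[:,2].max().round(4),plane(f,c,.057).round(4))
    br=(h[...,0]>10)&(h[...,0]<25)&(h[...,1]>140)&(h[...,2]>90)
    for c,s,m in blobs(br,6): 
        if 150<c[0]<500 and 150<c[1]<350: print(n,"brass",c.round(1),s,np.median(cloud(f,m),0).round(4),plane(f,c,.06).round(4))
    x,y=(223,248) if n=="top" else (434,260)
    cv2.imwrite(f"pics/crop_{n}.png",cv2.resize(f["color"][y-40:y+40,x-40:x+40,::-1],None,fx=7,fy=7,interpolation=cv2.INTER_NEAREST))
E
```

```text
top teal [140.3 227.7] [134 220  10  13  32] [0.5991 0.4316 0.2011] 0.2089 [[0.6319 0.4908 0.057 ]]
top teal [328.8 270.3] [325 266   9   9  67] [ 0.5209 -0.0291  0.0573] 0.0626 [[ 0.5203 -0.0286  0.057 ]]
top teal [415.3 269.9] [411 266   9   9  61] [ 0.523  -0.2583  0.0572] 0.0628 [[ 0.5233 -0.2591  0.057 ]]
top brass [279.7 197.5] [276 194   9   9  58] [0.7287 0.1097 0.0187] [[0.7184 0.107  0.06  ]]
top brass [241.6 237.9] [238 235   8   7  33] [0.609  0.21   0.0386] [[0.6052 0.207  0.06  ]]
top brass [236. 241.] [235 240   3   3   7] [0.5954 0.2211 0.0655] [[0.5966 0.2219 0.06  ]]
top brass [463.1 244.1] [461 241   5   7  27] [ 0.6003 -0.402   0.0235] [[ 0.5936 -0.3899  0.06  ]]
top brass [222. 247.] [218 243   9   9  67] [0.5807 0.2606 0.0537] [[0.5798 0.2593 0.06  ]]
top brass [217.5 262. ] [217 261   2   3   6] [0.5383 0.2683 0.0662] [[0.539  0.2696 0.06  ]]
top brass [223.5 262. ] [223 261   2   3   6] [0.5385 0.2523 0.0649] [[0.5391 0.2533 0.06  ]]
scene teal [223.4 208.8] [219 200  10  18 126] [ 0.5348 -0.2551  0.0401] 0.0588 [[ 0.5529 -0.2443  0.057 ]]
scene teal [312.5 222.8] [309 214   8  18 124] [ 0.5325 -0.0267  0.0404] 0.0587 [[ 0.5492 -0.0214  0.057 ]]
scene teal [538.4 239.6] [528 224  24  29 401] [0.6216 0.4359 0.1748] 0.2019 [[0.4788 0.482  0.057 ]]
scene brass [434.4 255.8] [429 252  12   9  90] [0.5833 0.2608 0.0515] [[0.5914 0.26   0.06  ]]
```

View pics/crop_top.png

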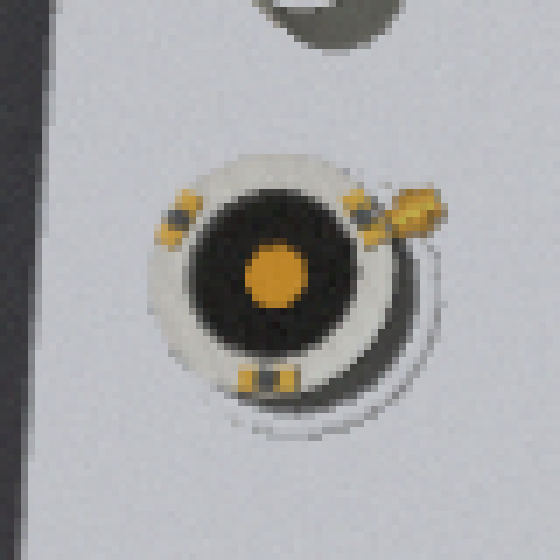

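View pics/crop_scene.png

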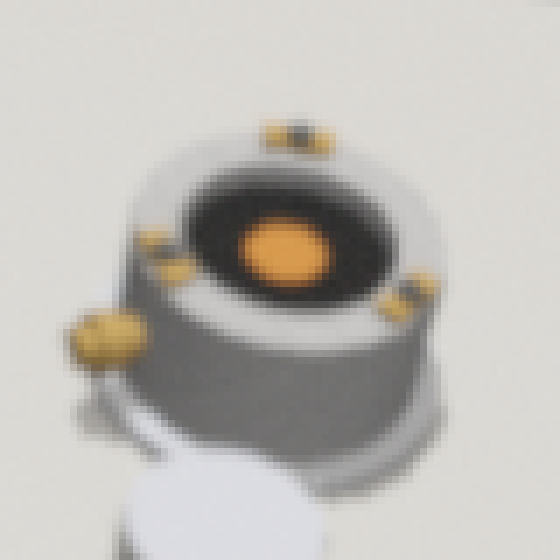

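The round cover's post is at about (0.521, -0.029), and the height is right at 57 mm. The seat's centre is at about (0.581, 0.2605). The dogs point toward about 180° and ±60°, so jaws along world y stay clear of them. I'll turn by 14° and move to hover over the cover.

Emit:
apply_moves(
  dp=[
    [0,0,0],
    [0,0,0],
    [-0.15,-0.08,0],
    [-0.29,-0.165,0.02],
    [-0.29,-0.165,0.02],
    [-0.29,-0.165,0.02],
    [-0.29,-0.165,0.02],
    [-0.29,-0.165,0.02],
    [-0.29,-0.165,0.02],
    [-0.29,-0.165,0.02],
    [-0.29,-0.165,0.02],
    [-0.29,-0.165,0.02],
    [-0.29,-0.165,0.02],
    [-0.29,-0.165,0.02],
    [-0.29,-0.165,0.02],
    [-0.29,-0.165,0.02],
    [-0.29,-0.165,0.02],
    [-0.29,-0.165,0.02],
    [-0.15,-0.08,0.02],
    [0,0,0],
  ],
  twist=[
    [0,0,0.058],
    [0,0,0.058],
    [0,0,0],
    [0,0,0],
    [0,0,0],
    [0,0,0],
    [0,0,0],
    [0,0,0],
    [0,0,0],
    [0,0,0],
    [0,0,0],
    [0,0,0],
    [0,0,0],
    [0,0,0],
    [0,0,0],
    [0,0,0],
    [0,0,0],
    [0,0,0],
    [0,0,0],
    [0,0,0],
  ],
  jaw=[0,0,0,0,0,0,0,0,0,0,0,0,0,0,0,0,0,0,0,0],
)

```text
clock: 2.15
tcp_pos: [0.4942, -0.0769, 0.3604]
orientation: [-2.208, 2.234, 0.009]
contact_force: [-0.2, -0.6, 0.6]
grip_width: 0.0853
```

```bash
cat > tgt.py <<'E'
from h import *
def delta(o,target,yaw=-90.):
    R=Rn.from_rotvec(o["orientation"]).as_matrix()
    d=R.T@(np.array(target)-o["tcp_pos"])
    c,s=np.cos(np.radians(yaw)),np.sin(np.radians(yaw))
    Rt=np.array([[c,s,0],[s,-c,0],[0,0,-1]])
    tw=np.degrees(Rn.from_matrix(R.T@Rt).as_rotvec())
    print("pos",o["tcp_pos"].round(4),"F",o["contact_force"].round(1),"w",round(o["grip_width"],4),"t",o["clock"])
    print("tool delta mm",(d*1000).round(1),"scaled",(d/.12).round(3)," twist deg",tw.round(2),"scaled",(tw/120).round(4))
E
python3 - <<'E'
from bench import r
from tgt import *
o=r.get_obs();f=r.grab_frame("wrist");p=(o["tcp_pos"],o["orientation"])
cv2.imwrite("pics/w1.png",f["color"][...,::-1])
h=hsv(f);teal=(h[...,0]>85)&(h[...,0]<105)&(h[...,1]>100)&(h[...,2]>40)
for c,s,m in blobs(teal,40):
    P=cloud(f,m,p); top=P[P[:,2]>P[:,2].max()-.006]
    print(c.round(1),s,"zmax",P[:,2].max().round(4),"top ctr",((top.max(0)+top.min(0))/2).round(4),"n",len(top),(top.max(0)-top.min(0)).round(4))
delta(o,[.521,-.029,.198])
E
```

```text
[547.9 197.4] [535 185  27  26 549] zmax 0.0594 top ctr [ 0.5238 -0.2587  0.0572] n 547 [0.0207 0.0221 0.0045]
[265.7 201.8] [256 192  23  24 241] zmax 0.0593 top ctr [ 0.5219 -0.0281  0.057 ] n 236 [0.0195 0.0185 0.0044]
pos [ 0.4942 -0.0769  0.3604] F [-0.2 -0.6  0.6] w 0.0853 t 2.15
tool delta mm [-47.6 -26.9 162.4] scaled [-0.396 -0.224  1.354]  twist deg [ 0.21  0.23 -0.67] scaled [ 0.0018  0.0019 -0.0056]
```

View pics/w1.png

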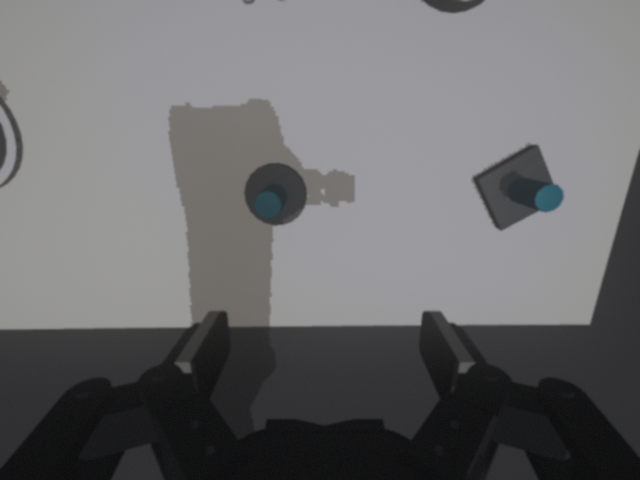

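The wrist view shows the round plate at (276,193) with its post top at (267,203). The square cover is separate at (548,197). All three cameras agree on (0.5215, -0.0285).

Emit:
apply_moves(
  dp=[
    [-0.2,-0.115,0],
    [-0.2,-0.115,0.1],
    [0,0,0.2],
    [0,0,0.25],
    [0,0,0.25],
    [0,0,0.15],
    [0,0,0],
  ],
  twist=[
    [0,0,-0.005],
    [0,0,0],
    [0,0,0],
    [0,0,0],
    [0,0,0],
    [0,0,0],
    [0,0,0],
  ],
  jaw=[0,0,0,0,0,0,0],
)

```text
clock: 2.9
tcp_pos: [0.5198, -0.0404, 0.2439]
orientation: [2.199, -2.237, -0.0]
contact_force: [-0.7, -0.5, 0.5]
grip_width: 0.0855
```

Run:
```python
from bench import r
from tgt import *
o=r.get_obs();f=r.grab_frame("wrist");p=(o["tcp_pos"],o["orientation"])
cv2.imwrite("pics/w2.png",f["color"][...,::-1])
h=hsv(f);teal=(h[...,0]>85)&(h[...,0]<105)&(h[...,1]>100)&(h[...,2]>40)
for c,s,m in blobs(teal,40):
    P=cloud(f,m,p); top=P[P[:,2]>P[:,2].max()-.006]
    print(c.round(1),s,"zmax",P[:,2].max().round(4),"top ctr",((top.max(0)+top.min(0))/2).round(4),"n",len(top),(top.max(0)-top.min(0)).round(4))
delta(o,[.5215,-.0285,.198])
```

```text
[297.5 292.8] [280 278  39  34 836] zmax 0.0594 top ctr [ 0.5226 -0.0274  0.0573] n 833 [0.0189 0.0199 0.0042]
pos [ 0.5198 -0.0404  0.2439] F [-0.7 -0.5  0.5] w 0.0855 t 2.9
tool delta mm [-12.1  -1.7  45.8] scaled [-0.101 -0.014  0.382]  twist deg [ 0.19 -0.18 -0.98] scaled [ 0.0016 -0.0015 -0.0082]
```

View pics/w2.png

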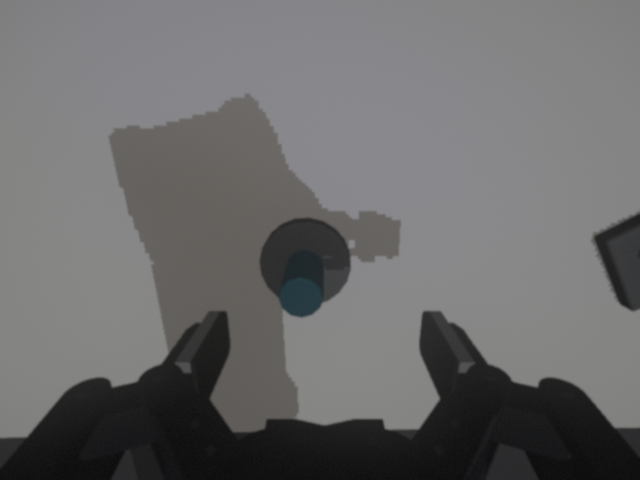

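The post top is at (301,297), well inside the jaw gap. I centre on it and go down.

Emit:
apply_moves(
  dp=[
    [-0.11,-0.02,0],
    [0,0,0.1],
    [0,0,0.15],
    [0,0,0.13],
    [0,0,0],
    [0,0,0],
  ],
  twist=[
    [0.002,-0.002,-0.008],
    [0,0,0],
    [0,0,0],
    [0,0,0],
    [0,0,0],
    [0,0,0],
  ],
  jaw=[0,0,0,0,0,0],
)

```text
clock: 3.55
tcp_pos: [0.5258, -0.027, 0.2023]
orientation: [-2.214, 2.215, -0.014]
contact_force: [-0.5, 0.1, 0.3]
grip_width: 0.0857
```

Run:
```python
from bench import r
from tgt import *
o=r.get_obs();delta(o,[.522,-.028,.198])
```

```text
pos [ 0.5258 -0.027   0.2023] F [-0.5  0.1  0.3] w 0.0857 t 3.55
tool delta mm [1.  3.8 4.3] scaled [0.008 0.032 0.036]  twist deg [-0.75  0.04 -0.01] scaled [-0.0063  0.0003 -0.    ]
```

Emit:
apply_moves(
  dp=[
    [0.008,0.032,0.036],
    [0,0,0],
  ],
  twist=[
    [-0.006,0,0],
    [0,0,0],
  ],
  jaw=[0,0],
)

```text
clock: 3.75
tcp_pos: [0.5222, -0.0279, 0.199]
orientation: [-2.22, 2.22, -0.001]
contact_force: [0.4, -0.0, -0.3]
grip_width: 0.0855
```

Run:
```python
from bench import r
from tgt import *
o=r.get_obs();delta(o,[.522,-.028,.198])
```

```text
pos [ 0.5222 -0.0279  0.199 ] F [ 0.4 -0.  -0.3] w 0.0855 t 3.75
tool delta mm [0.1 0.2 1. ] scaled [0.    0.002 0.008]  twist deg [-0.09  0.03  0.  ] scaled [-0.0008  0.0003  0.    ]
```

Emit:
apply_moves(
  dp=[
    [0,0,0],
    [0,0,0],
    [0,0,0],
    [0,0,0],
    [0,0,0],
    [0,0,0],
    [0,0,0],
    [0,0,0],
    [0,0,0],
    [0,0,0],
  ],
  twist=[
    [0,0,0],
    [0,0,0],
    [0,0,0],
    [0,0,0],
    [0,0,0],
    [0,0,0],
    [0,0,0],
    [0,0,0],
    [0,0,0],
    [0,0,0],
  ],
  jaw=[255,255,255,255,255,255,255,255,255,255],
  grip_force=80,
)

```text
clock: 4.75
tcp_pos: [0.5228, -0.0282, 0.2006]
orientation: [-2.219, 2.219, -0.004]
contact_force: [-0.7, 0.4, 1.0]
grip_width: 0.0219
```

Run:
```python
from bench import r
from tgt import *
o=r.get_obs();delta(o,[.522,-.028,.35])
f=r.grab_frame("wrist");cv2.imwrite("pics/w3.png",f["color"][...,::-1])
```

```text
pos [ 0.5228 -0.0282  0.2006] F [-0.7  0.4  1. ] w 0.0219 t 4.75
tool delta mm [-2.000e-01  1.000e-01 -1.494e+02] scaled [-2.000e-03  1.000e-03 -1.245e+00]  twist deg [-0.25  0.02 -0.02] scaled [-0.0021  0.0002 -0.0002]
```

View pics/w3.png

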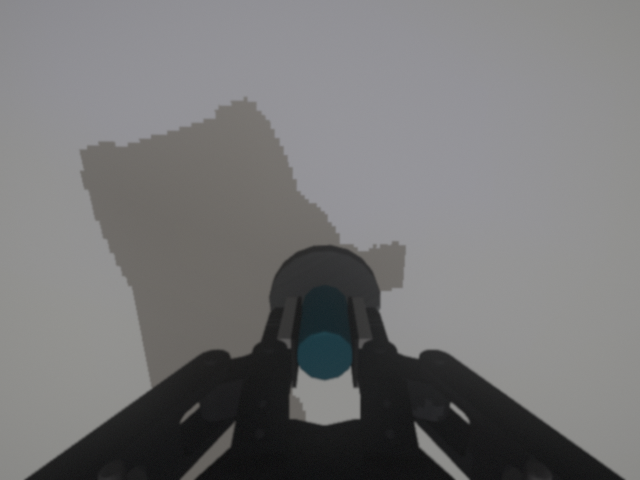

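The post is held between the pads with an opening of 22 mm. The plate is visible below at (325,290). I lift and go partway to the cell.

Emit:
apply_moves(
  dp=[
    [0,0,-0.05],
    [0,0,-0.1],
    [0,0,-0.2],
    [0,0,-0.25],
    [0,0,-0.25],
    [0,0,-0.15],
    [0,0,-0.05],
    [-0.15,-0.03,0],
    [-0.25,-0.05,0],
    [-0.25,-0.05,0],
    [-0.25,-0.05,0],
    [-0.25,-0.05,0],
    [-0.12,-0.02,0],
    [0,0,0],
    [0,0,0],
  ],
  twist=[
    [0,0,0],
    [0,0,0],
    [0,0,0],
    [0,0,0],
    [0,0,0],
    [0,0,0],
    [0,0,0],
    [0,0,0],
    [0,0,0],
    [0,0,0],
    [0,0,0],
    [0,0,0],
    [0,0,0],
    [0,0,0],
    [0,0,0],
  ],
  jaw=[255,255,255,255,255,255,255,255,255,255,255,255,255,255,255],
)

```text
clock: 6.3
tcp_pos: [0.5497, 0.126, 0.3328]
orientation: [2.214, -2.223, -0.001]
contact_force: [0.4, 0.4, -2.1]
grip_width: 0.0221
```

```bash
cat > look.py <<'E'
import sys
from bench import r
from tgt import *
k=sys.argv[1]
o=r.get_obs();f=r.grab_frame("wrist");p=(o["tcp_pos"],o["orientation"])
np.savez(f"pics/w{k}.npz",**f,tp=p[0],rv=p[1])
cv2.imwrite(f"pics/w{k}.png",f["color"][...,::-1])
g=r.grab_frame("top");cv2.imwrite(f"pics/t{k}.png",g["color"][...,::-1]);np.savez(f"pics/t{k}.npz",**g)
delta(o,[.581,.2605,.30])
h=hsv(f);br=(h[...,0]>8)&(h[...,0]<25)&(h[...,1]>120)&(h[...,2]>70)
for c,s,m in blobs(br,20):
    P=cloud(f,m,p);print("brass",c.round(1),s,np.median(P,0).round(4),plane(f,c,.052,p).round(4),plane(f,c,.066,p).round(4))
E
python3 look.py 4
```

```text
pos [0.5497 0.126  0.3328] F [ 0.4  0.4 -2.1] w 0.0221 t 6.3
tool delta mm [-134.7  -30.9   32.3] scaled [-1.123 -0.257  0.269]  twist deg [ 0.18 -0.15 -0.24] scaled [ 0.0015 -0.0013 -0.002 ]
brass [341.2   2.7] [328   0  27   8 154] [0.7214 0.1126 0.0138] [[0.7095 0.1143 0.052 ]] [[0.7051 0.1149 0.066 ]]
brass [ 81.9 171.2] [ 76 166  12  12  90] [0.6075 0.2937 0.0642] [[0.6061 0.3022 0.052 ]] [[0.6076 0.2923 0.066 ]]
brass [188.7 186.9] [184 182  11  10  62] [0.5963 0.2215 0.0641] [[0.5946 0.2264 0.052 ]] [[0.5966 0.2208 0.066 ]]
brass [ 76.2 190.3] [ 70 186  13  10  69] [0.5944 0.3006 0.0641] [[0.5922 0.3097 0.052 ]] [[0.5944 0.2994 0.066 ]]
brass [144.  205.1] [128 189  33  33 848] [0.5811 0.2617 0.0526] [[0.5809 0.2619 0.052 ]] [[0.5838 0.2543 0.066 ]]
brass [156.9 261.2] [152 257  10   9  67] [0.5403 0.2534 0.0642] [[0.5355 0.2598 0.052 ]] [[0.5409 0.2523 0.066 ]]
brass [136.4 261.3] [134 258   6   9  39] [0.5403 0.269  0.064 ] [[0.5355 0.2761 0.052 ]] [[0.5409 0.2676 0.066 ]]
```

View pics/w4.png

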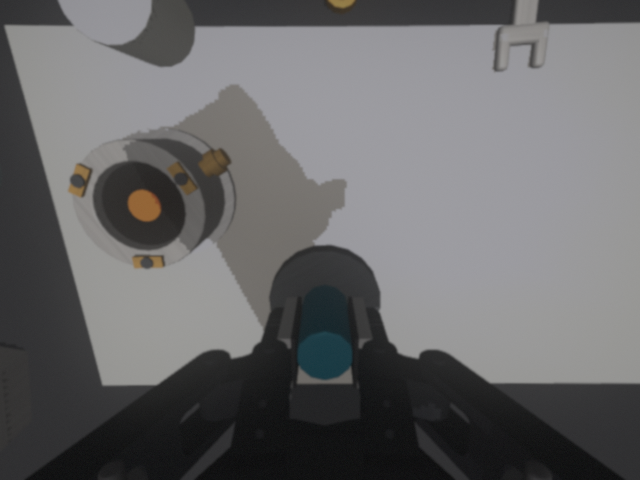

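The held cover's plate is at (325,290), and the cell's mouth is at (144,205) with its dot. The dot lands at (0.581, 0.262), against (0.581, 0.2605) from the top camera. Next I fit the plate's edge to see where it sits relative to the TCP.

```bash
cat > fit.py <<'E'
from h import *
def circ(P):
    A=np.c_[2*P[:,:2],np.ones(len(P))]; 
    for _ in range(5):
        s=np.linalg.lstsq(A,(P[:,:2]**2).sum(1),rcond=None)[0]; R=np.sqrt(s[2]+s[0]**2+s[1]**2)
        e=np.abs(np.hypot(*(P[:,:2]-s[:2]).T)-R); k=e<max(2.5*np.median(e),3e-4); P=P[k];A=A[k]
    return s[:2],R,len(P),e[k].std()
E
python3 - <<'E'
from fit import *
f=dict(np.load("pics/w4.npz"));p=(f["tp"],f["rv"]);g=cv2.cvtColor(f["color"],cv2.COLOR_RGB2GRAY).astype(float)
z=p[0][2]-.2006+.012
# radial rays from guess for plate edge, upper half
uv=[]
for a in np.radians(np.arange(185,356,2)):
    rr=np.arange(35,70,.25);x=325+rr*np.cos(a);y=297+rr*np.sin(a)
    v=cv2.remap(g.astype(np.float32),x.astype(np.float32)[None],y.astype(np.float32)[None],1)[0]
    d=v[8:]-v[:-8]; i=d.argmax()
    if d[i]>25: uv.append((x[i+4],y[i+4]))
for zz in(z,z-.012):
    P=plane(f,uv,zz,p); c,R,n,e=circ(P); print("plate z",zz.round(4),"n",n,"ctr",c.round(4),"R",R.round(4),e.round(5),"off tcp",(c-p[0][:2]).round(4))
# depth check of plate top
m=np.zeros(g.shape,bool);m[255:285,300:350]=True
P=cloud(f,m,p);P=P[abs(P[:,2]-z)<.015];A=np.c_[P[:,:2]-P[:,:2].mean(0),np.ones(len(P))];s=np.linalg.lstsq(A,P[:,2],rcond=None)[0];print("plane z",s[2].round(4),"exp",z.round(4),"tilt deg",np.degrees(s[:2]).round(2),len(P))
# mouth: dark disc
h=hsv(f); 
uv=[]
for a in np.radians(np.arange(0,360,3)):
    rr=np.arange(25,60,.25);x=142+rr*np.cos(a);y=205+rr*np.sin(a)
    v=cv2.remap(g.astype(np.float32),x.astype(np.float32)[None],y.astype(np.float32)[None],1)[0]
    d=v[8:]-v[:-8]; i=np.argmax(d>40)
    if d.max()>40: i=i+d[i:i+10].argmax(); uv.append((x[i+4],y[i+4]))
P=plane(f,uv,.06,p);print("mouth",[np.round(q,4) for q in circ(P)])
E
```

```text
plate z 0.1442 n 76 ctr [0.5511 0.1259] R 0.0281 6e-05 off tcp [ 0.0014 -0.0001]
plate z 0.1322 n 75 ctr [0.545  0.1259] R 0.0303 6e-05 off tcp [-0.0047 -0.0001]
plane z 0.1441 exp 0.1442 tilt deg [-0.33 -0.32] 1496
mouth [array([0.5812, 0.2612]), np.float64(0.033), np.int64(63), np.float64(0.0001)]
```

Run:
```python
from fit import *
f=dict(np.load("pics/w4.npz"));p=(f["tp"],f["rv"])
cv2.imwrite("pics/w4c.png",cv2.resize(np.clip(f["color"][235:395,255:400,::-1]*1.8,0,255).astype(np.uint8),None,fx=3.7,fy=3.7,interpolation=cv2.INTER_NEAREST))
h=hsv(f);teal=(h[...,0]>85)&(h[...,0]<105)&(h[...,1]>100)&(h[...,2]>20)
P=cloud(f,teal,p)
ztop=p[0][2]-.2006+.057
m=abs(P[:,2]-ztop)<.004
print("tealtop n",m.sum(),"exp z",ztop.round(4),np.median(P[m],0).round(4),P[m].min(0).round(4),P[m].max(0).round(4))
D=np.zeros(teal.shape,bool);D[240:345,265:385]=True
Q=cloud(f,D,p);
for lo,hi in((-.002,.003),(-.013,-.003)):
    k=(Q[:,2]-(ztop-.045)>lo)&(Q[:,2]-(ztop-.045)<hi)
    print(k.sum(),Q[k].min(0).round(4),Q[k].max(0).round(4))
k=abs(Q[:,2]-(ztop-.045))<.002
# per-column max x of the top-face and y extremes
T=Q[k]; 
b=np.round(T[:,1]/.002).astype(int); E=np.array([T[b==i][T[b==i][:,0].argmax()] for i in np.unique(b)]); print("edge circ",circ(E))
print("tcp",p[0].round(4))
```

```text
tealtop n 2309 exp z 0.1892 [0.5491 0.1262 0.1891] [0.536  0.115  0.1852] [0.5594 0.137  0.1911]
4088 [0.5423 0.0962 0.1422] [0.5766 0.1551 0.1472]
371 [0.5569 0.0981 0.1331] [0.5768 0.153  0.1412]
edge circ (array([0.54720636, 0.12593171]), np.float64(0.029162151176039732), 28, np.float64(8.372086023410089e-05))
tcp [0.5497 0.126  0.3328]
```

View pics/w4c.png

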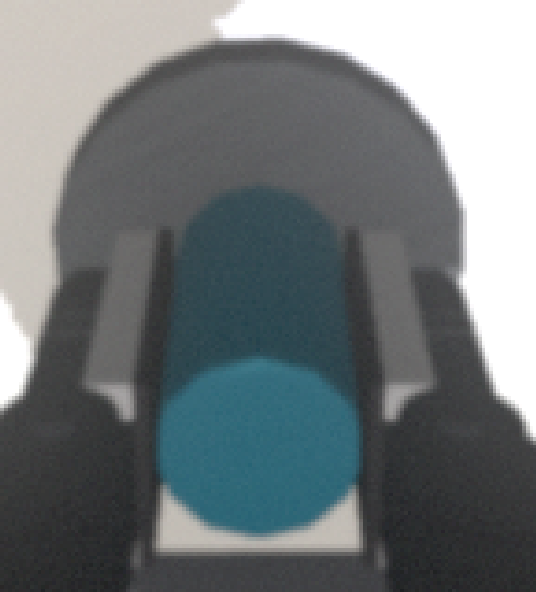

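The mouth fits R = 33.0 mm, as specified, centred at (0.5812, 0.2612). The cover's centre sits about 2 mm to -x of the TCP, and y is centred. The TCP target is therefore (0.5833, 0.2613), and I go to a low hover.

Emit:
apply_moves(
  dp=[
    [-0.12,-0.03,0],
    [-0.25,-0.06,0],
    [-0.25,-0.06,0],
    [-0.25,-0.06,0],
    [-0.2,-0.05,0],
    [-0.06,-0.02,0.05],
    [0,0,0.15],
    [0,0,0.15],
    [0,0,0.05],
    [0,0,0],
    [0,0,0],
  ],
  twist=[
    [0,0,-0.002],
    [0,0,0],
    [0,0,0],
    [0,0,0],
    [0,0,0],
    [0,0,0],
    [0,0,0],
    [0,0,0],
    [0,0,0],
    [0,0,0],
    [0,0,0],
  ],
  jaw=[255,255,255,255,255,255,255,255,255,255,255],
)

```text
clock: 7.5
tcp_pos: [0.5881, 0.258, 0.2814]
orientation: [2.197, -2.235, 0.005]
contact_force: [-0.6, -0.3, -2.7]
grip_width: 0.0223
```

Run:
```python
from bench import r
from tgt import *
delta(r.get_obs(),[.5833,.2613,.2800])
```

```text
pos [0.5881 0.258  0.2814] F [-0.6 -0.3 -2.7] w 0.0223 t 7.5
tool delta mm [-3.2  4.9  1.4] scaled [-0.027  0.041  0.012]  twist deg [ 0.16 -0.43 -0.98] scaled [ 0.0013 -0.0035 -0.0082]
```

Emit:
apply_moves(
  dp=[
    [-0.027,0.041,0.01],
    [0,0,0],
    [0,0,0],
  ],
  twist=[
    [0.0013,-0.0035,-0.008],
    [0,0,0],
    [0,0,0],
  ],
  jaw=[255,255,255],
)

```text
clock: 7.8
tcp_pos: [0.5835, 0.261, 0.2821]
orientation: [-2.219, 2.219, -0.002]
contact_force: [0.5, 0.2, -2.5]
grip_width: 0.0221
```

Run:
```python
from bench import r
from tgt import *
o=r.get_obs();delta(o,[.5833,.2613,.2800])
f=r.grab_frame("wrist");g=r.grab_frame("scene");t=r.grab_frame("top")
np.savez("pics/w5.npz",**f,tp=o["tcp_pos"],rv=o["orientation"]);np.savez("pics/s5.npz",**g)
a=np.clip(f["color"][180:380,220:430,::-1]*1.6,0,255).astype(np.uint8);cv2.imwrite("pics/w5.png",cv2.resize(a,None,fx=2.8,fy=2.8))
cv2.imwrite("pics/s5.png",cv2.resize(g["color"][170:310,360:500,::-1],None,fx=4,fy=4))
cv2.imwrite("pics/t5.png",cv2.resize(t["color"][190:310,160:300,::-1],None,fx=4,fy=4))
```

```text
pos [0.5835 0.261  0.2821] F [ 0.5  0.2 -2.5] w 0.0221 t 7.8
tool delta mm [-0.3  0.2  2.1] scaled [-0.002  0.002  0.018]  twist deg [-0.16  0.08 -0.01] scaled [-0.0014  0.0007 -0.0001]
```

View pics/w5.png

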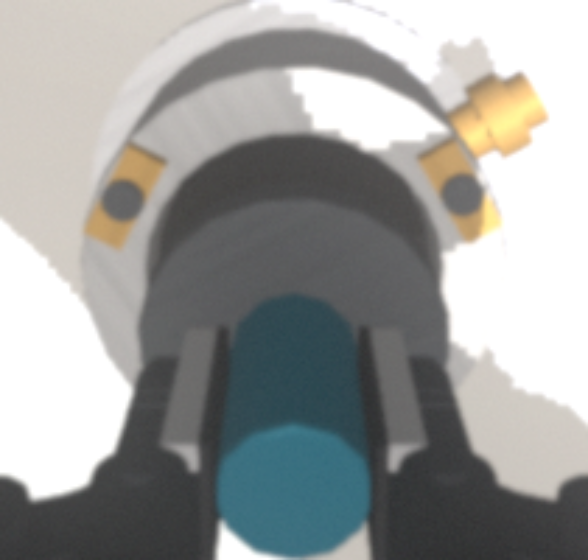

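View pics/s5.png

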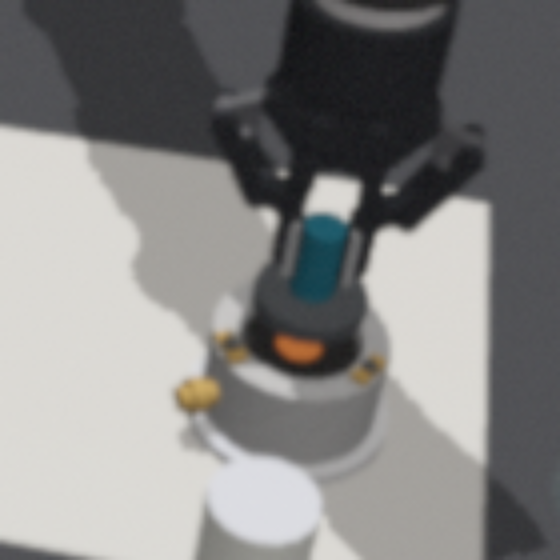

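View pics/t5.png

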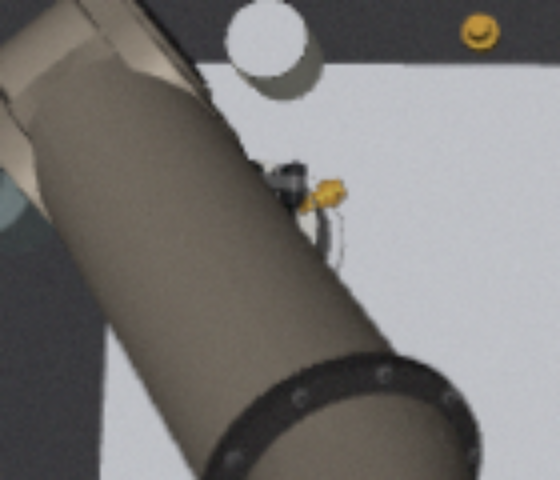

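In the wrist crop the plate hangs just in front of the mouth, centred left to right. The scene crop shows the plate over the mouth with the orange dot below at (300,347). I go 12 mm lower and measure the gap there, where parallax is small.

Emit:
apply_moves(
  dp=[
    [0,0,0.06],
    [-0.002,0.002,0.055],
    [0,0,0],
    [0,0,0],
  ],
  twist=[
    [-0.0014,0.0007,0],
    [0,0,0],
    [0,0,0],
    [0,0,0],
  ],
  jaw=[255,255,255,255],
)

```text
clock: 8.35
tcp_pos: [0.5833, 0.2613, 0.2666]
orientation: [2.22, -2.221, -0.0]
contact_force: [0.0, -0.6, -3.1]
grip_width: 0.0219
```

```bash
cat > gap.py <<'E'
import sys
from bench import r
from tgt import *
from fit import circ
k=sys.argv[1]
o=r.get_obs();delta(o,[.5833,.2613,.2686])
f=r.grab_frame("wrist");s=r.grab_frame("scene");p=(o["tcp_pos"],o["orientation"])
np.savez(f"pics/w{k}.npz",**f,tp=p[0],rv=p[1]);np.savez(f"pics/s{k}.npz",**s)
cv2.imwrite(f"pics/w{k}.png",cv2.resize(np.clip(f["color"][180:380,220:430,::-1]*1.8,0,255).astype(np.uint8),None,fx=2.8,fy=2.8))
cv2.imwrite(f"pics/s{k}.png",cv2.resize(s["color"][200:290,390:480,::-1],None,fx=6.5,fy=6.5,interpolation=cv2.INTER_CUBIC))
zt=p[0][2]-.2006+.012
for n,g,pp in(("wrist",f,p),("scene",s,None)):
    h=hsv(g);teal=(h[...,0]>85)&(h[...,0]<105)&(h[...,1]>100)&(h[...,2]>20)
    P=cloud(g,teal,pp);P=P[(abs(P[:,2]-zt-.045)<.005)&(np.hypot(P[:,0]-p[0][0],P[:,1]-p[0][1])<.03)]
    if len(P): print(n,"post top",len(P),P.min(0).round(4),P.max(0).round(4),"mid",((P.min(0)+P.max(0))/2).round(4))
    D=np.ones(teal.shape,bool);Q=cloud(g,D,pp);Q=Q[np.hypot(Q[:,0]-p[0][0],Q[:,1]-p[0][1])<.06]
    T=Q[abs(Q[:,2]-zt)<.003]
    if len(T)>50:
        b=np.round(T[:,1]/.002).astype(int); E=np.array([T[b==i][T[b==i][:,0].argmax()] for i in np.unique(b)]); print(n,"plate",T.min(0).round(4),T.max(0).round(4),circ(E))
E
python3 gap.py 6
```

```text
pos [0.5833 0.2613 0.2666] F [ 0.  -0.6 -3.1] w 0.0219 t 8.35
tool delta mm [ 0. -0. -2.] scaled [ 0.    -0.    -0.017]  twist deg [ 0.06 -0.03 -0.01] scaled [ 0.0005 -0.0003 -0.0001]
wrist post top 2312 [0.5698 0.2507 0.118 ] [0.5932 0.2726 0.1246] mid [0.5815 0.2616 0.1213]
wrist plate [0.5759 0.2317 0.075 ] [0.6106 0.2912 0.0809] (array([0.58094207, 0.26149377]), np.float64(0.02951170658222936), 30, np.float64(0.00011963960429265648))
scene post top 65 [0.5761 0.2509 0.118 ] [0.5955 0.2712 0.1257] mid [0.5858 0.261  0.1218]
scene plate [0.568  0.2303 0.075 ] [0.6135 0.2897 0.0805] (array([0.58136324, 0.2595038 ]), np.float64(0.030008233849871772), 16, np.float64(0.00017025308654490412))
```

View pics/w6.png

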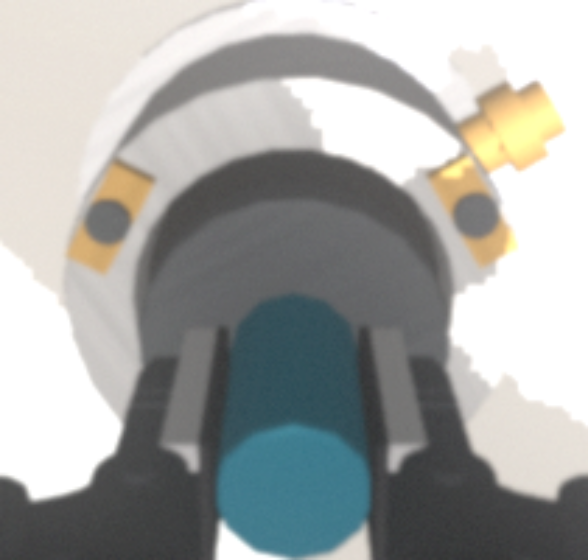

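View pics/s6.png

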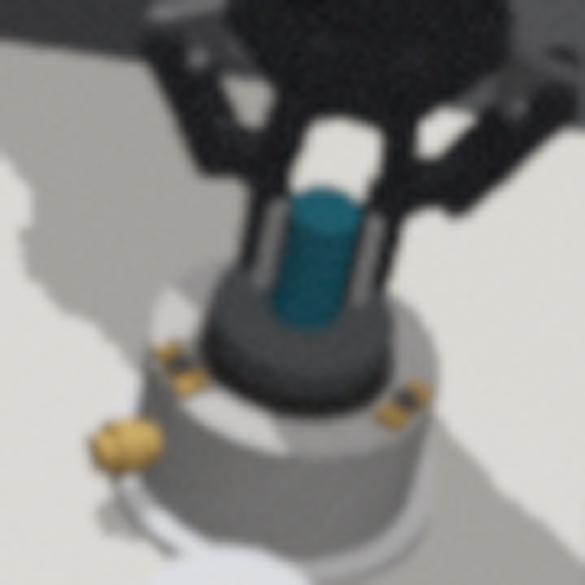

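Wrist and scene views put the plate within about 1 mm of the mouth's centre. The scene camera suggests a hair more +x and +y. I go down gently to just above the seat.

Emit:
apply_moves(
  dp=[
    [-0.003,-0.004,0.025],
    [0,0,0.025],
    [0,0,0.02],
    [0,0,0.01],
    [0,0,0],
    [0,0,0],
  ],
  twist=[
    [0,0,0],
    [0,0,0],
    [0,0,0],
    [0,0,0],
    [0,0,0],
    [0,0,0],
  ],
  jaw=[255,255,255,255,255,255],
)

```text
clock: 9.05
tcp_pos: [0.5839, 0.2617, 0.2565]
orientation: [2.221, -2.222, -0.0]
contact_force: [-0.1, -0.6, -1.6]
grip_width: 0.0218
```

```bash
python3 gap.py 7
```

```text
pos [0.5839 0.2617 0.2565] F [-0.1 -0.6 -1.6] w 0.0218 t 9.05
tool delta mm [  0.4   0.6 -12.1] scaled [ 0.004  0.005 -0.101]  twist deg [ 0.03 -0.01 -0.02] scaled [ 0.0002 -0.0001 -0.0002]
wrist post top 2342 [0.5704 0.2511 0.1079] [0.5941 0.2731 0.1149] mid [0.5823 0.2621 0.1114]
wrist plate [0.5761 0.2184 0.0649] [0.613  0.3042 0.0709] (array([0.58366377, 0.26048964]), np.float64(0.03418210220969816), 44, np.float64(0.0019875295202853036))
scene post top 70 [0.5747 0.2504 0.1079] [0.5957 0.2719 0.1152] mid [0.5852 0.2612 0.1116]
scene plate [0.5675 0.2214 0.065 ] [0.6163 0.3046 0.0709] (array([0.58776311, 0.2615368 ]), np.float64(0.03134538632317585), 41, np.float64(0.00311104588836614))
```

View pics/w7.png

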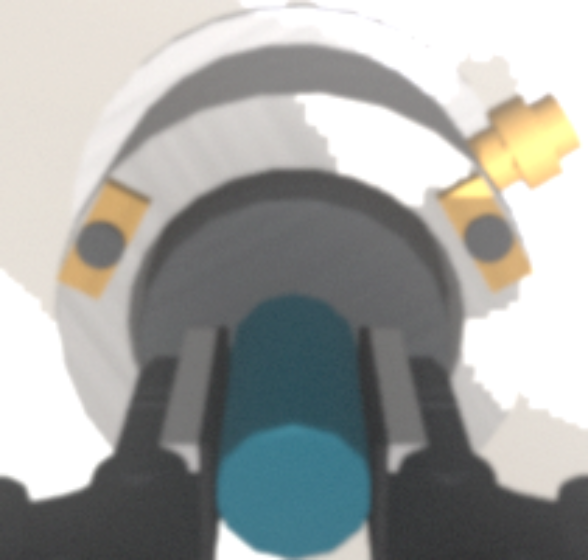

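The plate is about 4 mm inside the mouth, with even dark gaps left and right and no side force. I press slowly, about 1 mm per row.

Emit:
apply_moves(
  dp=[
    [0,0,0.01],
    [0,0,0.01],
    [0,0,0.01],
    [0,0,0.01],
    [0,0,0.01],
    [0,0,0],
  ],
  twist=[
    [0,0,0],
    [0,0,0],
    [0,0,0],
    [0,0,0],
    [0,0,0],
    [0,0,0],
  ],
  jaw=[255,255,255,255,255,255],
)

```text
clock: 9.75
tcp_pos: [0.5841, 0.2619, 0.2514]
orientation: [-2.221, 2.222, -0.001]
contact_force: [-1.7, -0.2, 2.8]
grip_width: 0.0217
```

Emit:
apply_moves(
  dp=[
    [0,0,0.01],
    [0,0,0.01],
    [0,0,0.01],
    [0,0,0.01],
    [0,0,0.01],
    [0,0,0],
  ],
  twist=[
    [0,0,0],
    [0,0,0],
    [0,0,0],
    [0,0,0],
    [0,0,0],
    [0,0,0],
  ],
  jaw=[255,255,255,255,255,255],
)

```text
clock: 10.35
tcp_pos: [0.584, 0.262, 0.2472]
orientation: [-2.221, 2.222, -0.002]
contact_force: [-3.4, -2.9, 7.0]
grip_width: 0.0217
```

Run:
```python
from bench import r
from tgt import *
delta(r.get_obs(),[.5839,.2617,.2446])
```

```text
pos [0.584  0.262  0.2472] F [-3.4 -2.9  7. ] w 0.0217 t 10.35
tool delta mm [0.3 0.1 2.6] scaled [0.003 0.001 0.022]  twist deg [-0.06 -0.03 -0.03] scaled [-0.0005 -0.0003 -0.0003]
```

```bash
python3 gap.py 8
python3 - <<'E'
from bench import r
o=r.get_obs();print(o["contact_force"],o["moment"])
E
```

```text
pos [0.584  0.262  0.2472] F [-3.4 -2.9  7. ] w 0.0217 t 10.35
tool delta mm [  0.7   0.7 -21.4] scaled [ 0.006  0.005 -0.178]  twist deg [-0.06 -0.03 -0.03] scaled [-0.0005 -0.0003 -0.0003]
wrist post top 2396 [0.5701 0.2513 0.0986] [0.5942 0.2734 0.1056] mid [0.5822 0.2623 0.1021]
wrist plate [0.5346 0.2139 0.0556] [0.6288 0.3091 0.0616] (array([0.58137067, 0.26153861]), np.float64(0.047369648208047024), 45, np.float64(7.631819381513038e-05))
scene post top 68 [0.5771 0.2517 0.0986] [0.5984 0.2713 0.1056] mid [0.5877 0.2615 0.1021]
scene plate [0.5453 0.2121 0.0556] [0.6337 0.3076 0.0616] (array([0.58349674, 0.26033209]), np.float64(0.04804671069697428), 42, np.float64(0.000332635124115152))
[-4.59533514 -1.76286461  6.52171097] [-0.40636376  0.69435977  0.02097627]
```

View pics/w8.png

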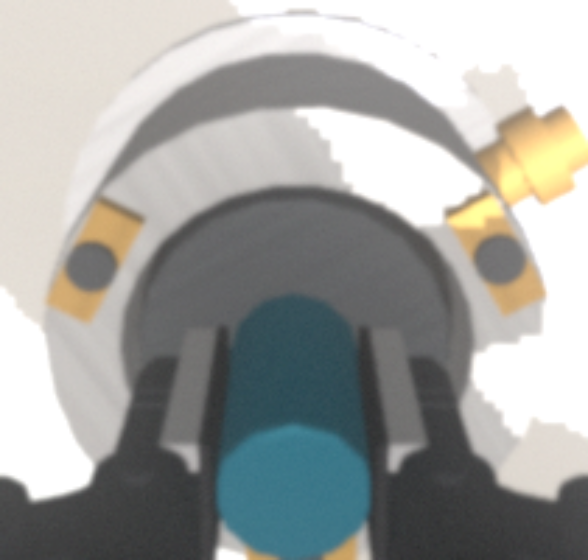

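View pics/s8.png

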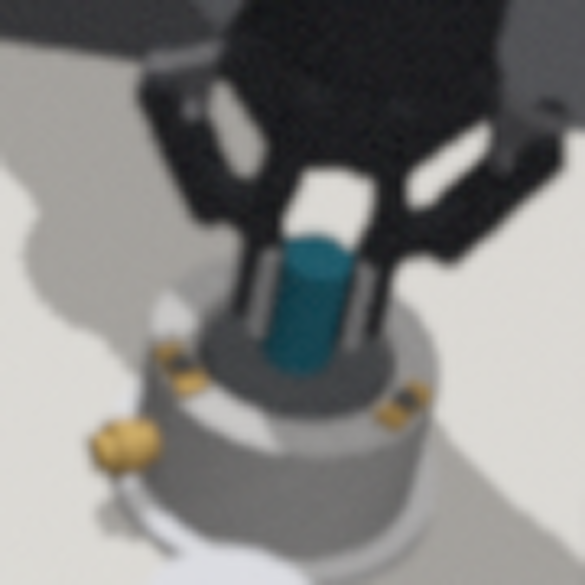

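The plate sits flat in the mouth with the dogs clear. The cover is about 0.8 mm to +x and +y of centre, and there is a few newtons of sideways drag on the seat. I ease back sideways while finishing the press.

Emit:
apply_moves(
  dp=[
    [0.003,0.004,0.008],
    [0.002,0.003,0.008],
    [0,0,0.006],
    [0,0,0],
    [0,0,0],
  ],
  twist=[
    [-0.0005,0,0],
    [0,0,0],
    [0,0,0],
    [0,0,0],
    [0,0,0],
  ],
  jaw=[255,255,255,255,255],
)

```text
clock: 10.95
tcp_pos: [0.5837, 0.2619, 0.2476]
orientation: [-2.219, 2.221, -0.003]
contact_force: [-2.4, -2.1, 6.8]
grip_width: 0.0217
```

Run:
```python
from bench import r
from tgt import *
o=r.get_obs();delta(o,[.5835,.2614,.2446]);print(o["moment"])
```

```text
pos [0.5837 0.2619 0.2476] F [-2.4 -2.1  6.8] w 0.0217 t 10.95
tool delta mm [0.5 0.2 3. ] scaled [0.004 0.002 0.025]  twist deg [-0.16  0.01 -0.05] scaled [-0.0013  0.     -0.0004]
[-0.36321109  0.71272509  0.06273976]
```

Emit:
apply_moves(
  dp=[
    [0.003,0.002,0.015],
    [0.003,0.002,0.02],
    [0,0,0.02],
    [0,0,0.02],
  ],
  twist=[
    [-0.001,0,0],
    [0,0,0],
    [0,0,0],
    [0,0,0],
  ],
  jaw=[255,255,255,255],
)

```text
clock: 11.35
tcp_pos: [0.5837, 0.2618, 0.242]
orientation: [-2.218, 2.22, -0.003]
contact_force: [-5.4, -2.9, 12.3]
grip_width: 0.0217
```

Run:
```python
from bench import r
from tgt import *
o=r.get_obs();delta(o,[.5835,.2614,.2446]);print(o["moment"])
```

```text
pos [0.5837 0.2618 0.242 ] F [-5.4 -2.9 12.3] w 0.0217 t 11.35
tool delta mm [ 0.4  0.2 -2.6] scaled [ 0.003  0.001 -0.021]  twist deg [-0.19  0.04 -0.05] scaled [-0.0016  0.0003 -0.0004]
[-0.59240046  1.14370263  0.01143665]
```

Emit:
apply_moves(
  dp=[
    [0.01,0.015,0.004],
    [0.01,0.015,0.008],
    [0.005,0.01,0.01],
  ],
  twist=[
    [-0.0015,0,0],
    [0,0,0],
    [0,0,0],
  ],
  jaw=[255,255,255],
)

```text
clock: 11.65
tcp_pos: [0.5822, 0.2607, 0.2445]
orientation: [-2.211, 2.214, -0.006]
contact_force: [-2.6, -1.9, 10.7]
grip_width: 0.0219
```

Run:
```python
from bench import r
from tgt import *
o=r.get_obs();delta(o,[.5830,.2612,.2446]);print(o["moment"])
```

```text
pos [0.5822 0.2607 0.2445] F [-2.6 -1.9 10.7] w 0.0219 t 11.65
tool delta mm [-0.5 -0.8 -0.1] scaled [-0.004 -0.007 -0.001]  twist deg [-0.66  0.37 -0.06] scaled [-0.0055  0.0031 -0.0005]
[-0.62418294  0.74271542  0.06073312]
```

The push is about right, but the tool has tilted 0.66° because seat friction holds the cover back. I lift just off the seat, straighten, recentre and press again straight down.

Emit:
apply_moves(
  dp=[
    [0,0,-0.03],
    [0,0,-0.04],
    [0,0,-0.02],
    [0,0,0],
    [0,0,0],
  ],
  twist=[
    [0,0,0],
    [0,0,0],
    [0,0,0],
    [0,0,0],
    [0,0,0],
  ],
  jaw=[255,255,255,255,255],
)

```text
clock: 12.15
tcp_pos: [0.5823, 0.2607, 0.2554]
orientation: [-2.21, 2.213, -0.006]
contact_force: [-0.2, 0.0, -1.9]
grip_width: 0.022
```

Run:
```python
from bench import r
from tgt import *
o=r.get_obs();delta(o,[.5833,.2613,.2550]);print(o["moment"])
```

```text
pos [0.5823 0.2607 0.2554] F [-0.2  0.  -1.9] w 0.022 t 12.15
tool delta mm [-0.6 -1.   0.4] scaled [-0.005 -0.008  0.004]  twist deg [-0.73  0.41 -0.06] scaled [-0.006   0.0034 -0.0005]
[0.05680959 0.02548842 0.01581607]
```

Emit:
apply_moves(
  dp=[
    [-0.005,-0.008,0],
    [0,0,0],
    [0,0,0],
  ],
  twist=[
    [-0.006,0.0034,-0.0005],
    [0,0,0],
    [0,0,0],
  ],
  jaw=[255,255,255],
)

```text
clock: 12.45
tcp_pos: [0.5832, 0.2612, 0.2541]
orientation: [2.22, -2.219, -0.002]
contact_force: [0.5, -0.0, -2.4]
grip_width: 0.0221
```

```bash
python3 gap.py 9
python3 - <<'E'
from fit import *
f=dict(np.load("pics/w9.npz"));p=(f["tp"],f["rv"]);m=np.zeros((480,640),bool);m[256:284,305:345]=True
P=cloud(f,m,p);z=p[0][2]-.1886;P=P[abs(P[:,2]-z)<.008];A=np.c_[P[:,:2]-P[:,:2].mean(0),np.ones(len(P))];s=np.linalg.lstsq(A,P[:,2],rcond=None)[0];print("plate z",s[2].round(4),"exp",z.round(4),"tilt deg",np.degrees(s[:2]).round(2),len(P))
E
```

```text
pos [0.5832 0.2612 0.2541] F [ 0.5 -0.  -2.4] w 0.0221 t 12.45
tool delta mm [ -0.1  -0.1 -14.5] scaled [-0.001 -0.001 -0.121]  twist deg [ 0.15 -0.07  0.01] scaled [ 0.0013 -0.0006  0.0001]
wrist post top 2349 [0.5695 0.2504 0.1055] [0.593  0.2724 0.1124] mid [0.5812 0.2614 0.1089]
wrist plate [0.5761 0.2167 0.0625] [0.6142 0.3069 0.0685] (array([0.58459557, 0.26086107]), np.float64(0.0346756099266491), 46, np.float64(0.002015320959355385))
scene post top 63 [0.5757 0.2505 0.1057] [0.5956 0.2698 0.1121] mid [0.5856 0.2601 0.1089]
scene plate [0.567  0.2149 0.0625] [0.6205 0.305  0.0683] (array([0.59128255, 0.2584218 ]), np.float64(0.03158659439300323), 46, np.float64(0.0031473704906466123))
plate z 0.0654 exp 0.0655 tilt deg [-0.12 -0.23] 1115
```

View pics/w9.png

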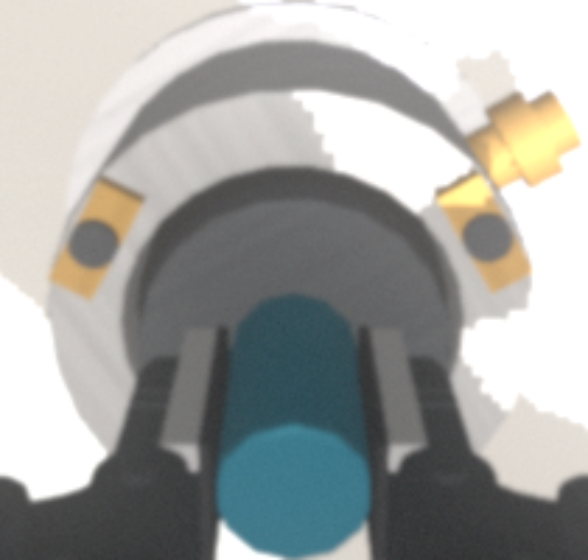

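The cover is centred and level, has not slipped in the grip, and has no side force. I press again.

Emit:
apply_moves(
  dp=[
    [0,0,0.012],
    [0,0,0.012],
    [0,0.001,0.012],
    [0.001,0.001,0.012],
    [0.001,0.001,0.012],
    [0.001,0.001,0.012],
    [0.001,0.001,0.012],
  ],
  twist=[
    [0.0013,-0.0006,0],
    [0,0,0],
    [0,0,0],
    [0,0,0],
    [0,0,0],
    [0,0,0],
    [0,0,0],
  ],
  jaw=[255,255,255,255,255,255,255],
)

```text
clock: 13.25
tcp_pos: [0.5828, 0.2612, 0.2467]
orientation: [-2.22, 2.219, -0.002]
contact_force: [-2.7, -1.2, 7.7]
grip_width: 0.0221
```

Run:
```python
from bench import r
from tgt import *
o=r.get_obs();delta(o,[.5833,.2613,.2446]);print(o["moment"])
```

```text
pos [0.5828 0.2612 0.2467] F [-2.7 -1.2  7.7] w 0.0221 t 13.25
tool delta mm [-0.1 -0.5  2.1] scaled [-0.001 -0.004  0.017]  twist deg [-0.17  0.05  0.01] scaled [-0.0014  0.0004  0.    ]
[-0.38567846  0.62938279 -0.01134386]
```

Emit:
apply_moves(
  dp=[
    [0,0,0.014],
    [0,0,0.012],
    [0,0,0.008],
    [0,0,0.006],
  ],
  twist=[
    [-0.001,0,0],
    [0,0,0],
    [0,0,0],
    [0,0,0],
  ],
  jaw=[255,255,255,255],
)

```text
clock: 13.65
tcp_pos: [0.583, 0.2613, 0.2451]
orientation: [-2.22, 2.22, -0.002]
contact_force: [-4.4, -1.1, 10.1]
grip_width: 0.0224
```

Emit:
apply_moves(
  dp=[
    [0,0,0.006],
    [0,0,0.006],
  ],
  twist=[
    [0,0,0],
    [0,0,0],
  ],
  jaw=[255,255],
)

```text
clock: 13.85
tcp_pos: [0.5829, 0.2614, 0.2454]
orientation: [-2.22, 2.22, -0.003]
contact_force: [-3.4, -2.4, 8.7]
grip_width: 0.0217
```

Emit:
apply_moves(
  dp=[
    [0,0,0.009],
    [0,0,0.008],
    [0,0,0.008],
    [0,0,0.008],
    [0,0,0.008],
    [0,0,0.008],
    [0,0,0.008],
    [0,0,0.008],
  ],
  twist=[
    [0,0,0],
    [0,0,0],
    [0,0,0],
    [0,0,0],
    [0,0,0],
    [0,0,0],
    [0,0,0],
    [0,0,0],
  ],
  jaw=[255,255,255,255,255,255,255,255],
)

```text
clock: 14.65
tcp_pos: [0.5825, 0.2617, 0.2449]
orientation: [-2.219, 2.221, -0.007]
contact_force: [-3.7, -2.5, 10.2]
grip_width: 0.0222
```

Run:
```python
from bench import r
from tgt import *
o=r.get_obs();delta(o,[.5833,.2613,.2446]);print(o["moment"])
```

```text
pos [0.5825 0.2617 0.2449] F [-3.7 -2.5 10.2] w 0.0222 t 14.65
tool delta mm [ 0.4 -0.8  0.3] scaled [ 0.003 -0.006  0.003]  twist deg [-0.29 -0.1  -0.04] scaled [-0.0024 -0.0008 -0.0004]
[-0.39621496  0.89499637  0.0365109 ]
```

The push is steady at about 12 N. One more small levelling row, then I hold on the fixed target while the cameras watch.

Emit:
apply_moves(
  dp=[
    [0.002,-0.003,0.008],
    [0,0,0.008],
  ],
  twist=[
    [-0.0015,-0.0005,0],
    [0,0,0],
  ],
  jaw=[255,255],
)

```text
clock: 14.85
tcp_pos: [0.5829, 0.2615, 0.245]
orientation: [-2.22, 2.222, -0.004]
contact_force: [-3.4, -1.8, 10.0]
grip_width: 0.022
```

```bash
python3 - <<'E'
from bench import r
from tgt import *
z=[];F=[]
for i in range(44):
    r.grab_frame("scene");o=r.get_obs();z.append(o["tcp_pos"][2]);F.append(o["contact_force"])
F=np.array(F)
print(np.round(z[::6],4),F[::6].round(1).tolist(),"mean",F.mean(0).round(2),"Fz range",F[:,2].min(),F[:,2].max())
delta(o,[.5833,.2613,.2446])
E
python3 gap.py 10
```

```text
[0.245 0.245 0.245 0.245 0.245 0.245 0.245 0.245] [[-3.1, -2.4, 10.3], [-3.3, -2.8, 9.6], [-4.3, -2.9, 8.3], [-3.2, -2.2, 9.5], [-2.7, -2.3, 9.8], [-4.2, -1.9, 8.7], [-3.9, -2.6, 9.6], [-4.0, -2.4, 9.9]] mean [-3.81 -2.31  9.42] Fz range 8.325108459721465 10.450834446000068
pos [0.5829 0.2615 0.245 ] F [-3.9 -1.6  9.6] w 0.0216 t 17.05
tool delta mm [ 0.2 -0.4  0.4] scaled [ 0.002 -0.003  0.003]  twist deg [-0.16 -0.06 -0.05] scaled [-0.0014 -0.0005 -0.0004]
pos [0.5829 0.2615 0.245 ] F [-3.9 -1.6  9.6] w 0.0216 t 17.05
tool delta mm [  0.2  -0.4 -23.6] scaled [ 0.002 -0.004 -0.197]  twist deg [-0.16 -0.06 -0.05] scaled [-0.0014 -0.0005 -0.0004]
wrist post top 2393 [0.5693 0.2508 0.0964] [0.5934 0.2728 0.1036] mid [0.5814 0.2618 0.1   ]
wrist plate [0.5352 0.214  0.0534] [0.6289 0.3088 0.0594] (array([0.5813773 , 0.26152175]), np.float64(0.047446719205146606), 47, np.float64(6.945440540204627e-05))
scene post top 73 [0.5746 0.25   0.0966] [0.597  0.2713 0.1039] mid [0.5858 0.2607 0.1003]
scene plate [0.5446 0.2121 0.0534] [0.6312 0.3079 0.0594] (array([0.58248015, 0.26012305]), np.float64(0.04872788385325157), 31, np.float64(0.0001745680030228994))
```

View pics/w10.png

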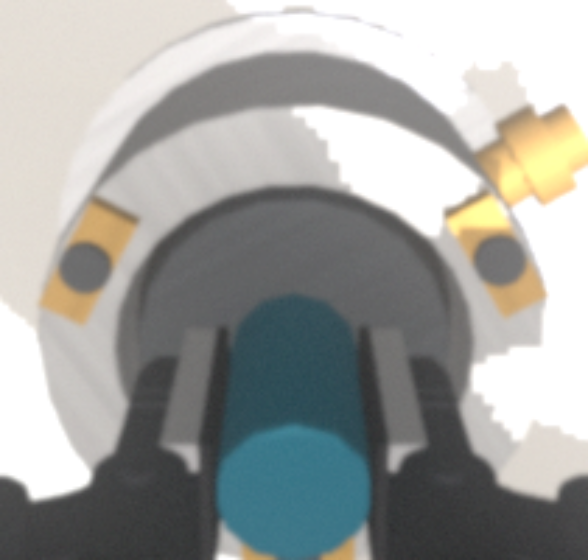

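View pics/s10.png

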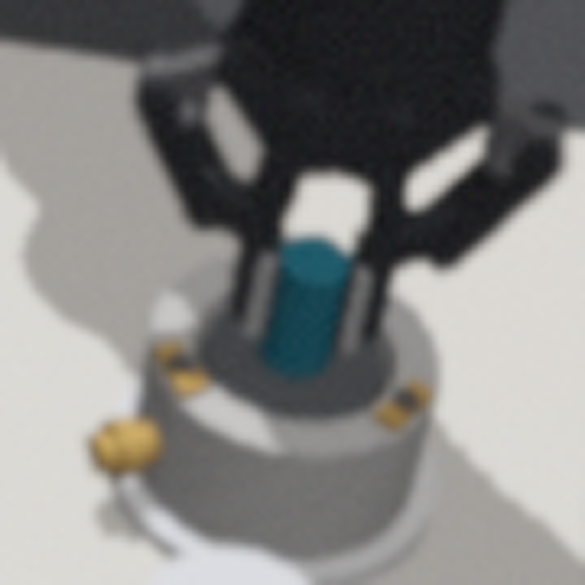

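The plate is flat in the mouth, below the rim and inside the dogs. The hold lasted 2.2 s at a fixed height. Fz averaged 9.4 N, which with the cover's weight of about 2.2 N makes about 11.6 N on the seat, and the seat's travel says the same. I hand in.

Run:
```python
from bench import r
print(r.hand_in())
o=r.get_obs();print(o["clock"],o["tcp_pos"],o["contact_force"])
```

```text
the job is handed in; nothing more can be done
None
the job is handed in; nothing more can be done
```

The round cover is in the gas cell's mouth, and I handed the job in with the gripper still holding and pressing it. My last checks put the push at about 11.6 N.

**What I did:** I picked the cover up by its post and lowered it into the mouth within about 1 mm of centre. I then pressed it slowly down on the sprung seat. On the first press the tool tilted 0.7°. I lifted just off the seat, straightened, and pressed again, so the seat was pressed twice. That first press peaked at about 14.5 N.

**Last checks:**
- **Push:** the upward force averaged 9.4 N. Adding the cover's weight gives about 11.6 N on the seat, within 8 to 16 N throughout. The seat's travel, about 7.6 mm, gives the same figure.
- **Hold:** I held it at a fixed height for 2.2 s, and for about a second before that in small steps.
- **Fit:** the plate was flat and below the rim, the dogs were clear, and the tool was tilted about 0.2°.

**Remaining disagreements:**
- **Side force:** about 4.5 N of sideways force remained during the press. I take it as friction on the seat, because it was zero once the cover was lifted just off.
- **Camera positions:** the scene and wrist cameras differed by 1–2 mm in sideways position, within the calibration error. I went by the wrist camera.
- **Other things on the bench:** I moved nothing else on purpose and felt no other contact, but did not measure their positions again at the end.

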